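Clear the puppet bed off the scale and zero it

ROBOT

A 6-joint arm with a two-finger parallel gripper is mounted at the origin on the work surface. World frame = base frame: x ahead of the robot, y to its left, z up, the work surface at z = 0. Lengths are in m, angles in rad, forces in N, time in s.
With the tool pointing down it reaches from about 0.25 to 0.725 m from the base axis. Payload 4 kg.
Tool frame: the origin (TCP) lies between the finger pads, 19 mm behind the fingertips; this is the grasp point; z points along the fingers, y is the line along which they close (so a half turn about z gives the same grasp; the last joint's range is limited). The gripper opens to 85 mm and grips with 20 to 120 N. Pads are 22 mm wide; open, the fingers measure 114 mm over their backs; the gripper's body (76 mm by 85 mm) begins 54 mm behind the grasp point. The pads swing forward as they close: fully open they stand 13 mm farther back than shut.
Start: joints at [-1.228, 0.241, 0.005, 1.335, 0, 1.571], TCP at [0.168, -0.471, 0.25] pointing down, gripper open.
Joint ranges: [-2.72, 2.72], [-1.05, 1.87], [-1.09, 1.28], [-1.99, 2.15], [-1.42, 1.44], [-3.14, 3.14]. Speed limits (rad/s): [2.79, 2.79, 3.14, 3.14, 3.14, 3.14].

INTERFACE

Orientations are given as a unit quaternion [x, y, z, w].
In Python, from workcell import bot gives the robot as it stands.
- The arm moves only by the tool move_arm, never from a script. Its argument "motion" is a list of rows, each an object of numbers: "x", "y", "z": the shift along the tool's x, y, z in cm; "yaw": the turn about the tool's z in degrees. A call has 1 to 20 rows; each row is the pose to reach, as a shift and turn from the pose commanded when the call began, along the tool's axes at that moment; what a row does not reach only later rows make up. A row lasts 1/8 s, in which the tool goes at most 62.5 mm and 10.7 degrees, less where a joint would pass 70% of its speed; a pose out of reach is approached as far as the arm can. A call with a gripper value outside its range is refused whole. "gripper" is the opening, from -1 (shut) to 1 (fully open), set as the call begins (left out, the last holds). The fingers move at their own pace and stop on an object; the grip force is fixed at half the most. Time passes only in rows, so rows that repeat a pose let the fingers close. It gives the time, the measured TCP pose, the force, the opening and the grip force at its end, in the units of the state.
- bot.get_obs(): the state, without advancing time (a new reading comes with each control period).
- bot.camera(name): name is "side" or "top"; returns the picture (420x560x3 uint8, blue, green, red); there is no depth.
- bot.camera_model(name): a dict with "K" (3x3 intrinsics, pixels), "dist" ([k1, k2, p1, p2, k3] as OpenCV has them; the pictures are not rectified), "world_from_camera" (4x4, takes a point from camera to world coordinates). Camera axes: x right, y down, z forward; pixel columns grow to the right and rows downward; lengths in m; the calibration is good to about 2 mm. A picture is of the moment at which its call begins. camera_model takes no time and is no camera call.
- bot.job_done(): hands the job in; it is judged then, once.
Trained networks look in the newest picture that a camera, given by its name, has taken for a name from the list of things; names that differ only in an ending like _2 or _b are one class to them, and where a whole thing is asked for, a point or a joint stands for the part that bears it (a point fixed in the world has none). Each returns a list of dicts, best first, with "score" (0 to 1); they miss things now and then, are a little off and sometimes report something else, mostly with a low value. They report only what shows in the picture. A call takes as long as a camera call.
- bot.cut_out(camera, name): "mask" (420x560 bool, what is visible of it) and "centre" ([row, column] in pixels, amid what is visible of it).
The state is a dict: "clock": time; "joint_pos": joint angles; "joint_vel": joint speeds; "tau": joint torques, N m; "eef_pos": TCP position; "tool_rot": TCP orientation; "ft_force": force on the tool from outside, world axes, zero at the start; "ft_torque": the same for the moment, N m; "grip_width": finger opening in m; "grasp_force": force on a finger pad.
Only numpy, scipy, OpenCV 4.12 (cv2) and the standard library are available. Lean on these libraries where they do the work, as an engineer would, in place of code of your own. Each camera call takes 0.05 s, during which the arm holds its last target. There are 200 camera calls.

TASK

The scale has to be zeroed with an empty pan, but a puppet bed was left on it, hanging over its dial. Lift the bed off and set it down (do not drop it) upright in the middle of the cork mat, lengthwise along the mat, and let go; only then turn the scale's zero knob until its red pointer is at the green zero mark. Do not knock over or shift the bottles, paint jar and carton standing around.

Things in the scene. Friction and masses are not known exactly. Their poses are not given: they have to be found in the camera images.
- bed: Loose miniature bed, about 0.3 kg: pale wood frame 200 long (x) x 60 wide (y) x 30 high, pink mattress up to 42 high, footboard 50 high at -x end, pink bear headboard at +x end (x 86 to 100; 90 wide, 104 high with ears). Origin: centre of its underside. Starts upright on the scale's pan, footboard end hanging out over the dial and knob.
- bed_grip (a point): Point on the bed above its centre of mass, 8 towards the headboard from the bed's origin and 26 above its underside; the frame and mattress here are 60 wide along bed y. Good TCP place for a grasp from above, fingers closing along bed y.
- mat: Fixed cork mat on the table, 250 (its x) x 160 (its y) x 4 thick. Origin: centre of its underside. Where the bed goes, bed length along mat length (either way round).
- scale: Fixed grey bench scale, 280 deep (x -150 to 130) x 200 wide (y). Origin: on the table below its middle. Its -x part is a dial face 150 x 200 sloping at 25 degrees, rising to +x, normal leaning 25 degrees from vertical to -x; knob centre on it at (-85, 0, 105). Steel pan 140 x 160 behind, top 185 above the table, front edge at x = -25.
- knob_grip (a point): Point on the zero knob's axis, 32 off the dial: TCP place to pinch its bar. Axes turn with the knob: z = knob axis, out of the dial; x = where the red pointer points, along the bar. Black knob: skirt disc 80 dia x 10 thick, on it a bar 64 long x 18 wide, from 10 to 36 off the dial.
- zero_mark (a point): The green zero mark on the white dial, 17 x 7, uphill of the knob (towards the pan), its centre 55 from the knob axis. The other marks are black.
- zero_knob (a joint): Angle of the zero knob, rad: 0 when the red pointer is at the green zero mark; positive = pointer anticlockwise of the mark, seen looking onto the dial. Stops at -0.6 and 2.0; stays where it is left.
- paint_jar: Bystander: blue paint jar with white cap, 54 dia x 75. Origin at its underside's centre.
- gold_bottle: Bystander: white paint bottle with brass cap, 38 dia x 100. Origin at its underside's centre.
- white_bottle: Bystander: white bottle, 48 dia x 125. Origin at its underside's centre.
- carton: Bystander: blue carton, 70 x 90 x 130. Origin at its underside's centre.

How it is judged:
On the way, in this order (a step that is already met when the one before it is completed fails the run):
1. the bed stands upright, released and at rest, in the middle of the cork mat (x of bed in the frame of mat between -0.04 and 0.04 m and y of bed in the frame of mat between -0.04 and 0.04 m and z of bed in the frame of mat below 0.012 m and angle between the x axis of bed and the x axis of mat, either way round below 0.35 rad and angle between bed's own z axis and vertical below 0.1 rad and linear speed of bed below 0.03 m/s and contact force between the fingers and bed below 0.1 N), for 0.2 s.
2. the zero knob's pointer is at the zero mark (value of joint zero_knob between -0.08 and 0.08 rad), for 0.2 s.
At the end, for the whole second after the job is handed in: The bed stands upright on the cork mat, its origin within 40 mm of the mat's centre along each mat axis, its length within 0.35 rad of the mat's length, released and at rest; the zero knob is still, within 0.08 rad of zero (all of step 1 and all of step 2 and velocity of joint zero_knob between -0.05 and 0.05 rad/s); the robot touches nothing.
It fails at once if the bed is dropped or knocked: it moves faster than 0.6 m/s with no finger on it (linear speed of bed above 0.6 m/s and contact force between the fingers and bed below 0.1 N).
It fails at once if the bed is tipped more than 0.8 rad (angle between bed's own z axis and vertical above 0.8 rad).
It fails at once if a bottle, jar or the carton shifted more than 30 mm (distance of any of paint_jar, gold_bottle, white_bottle, carton from where it was at the start of the episode above 0.03 m).
It fails at once if a bottle, jar or the carton knocked over (angle between any of paint_jar, gold_bottle, white_bottle, carton's own z axis and vertical above 0.6 rad).
It also fails if it takes over 58 s, if anything falls off the work surface, if the arm or the gripper's body presses on something with over 40 N, if the wrist force passes 120 N, or if a joint passes its speed limit or range.

## Working session

There is one attempt and no reset: what is moved stays moved. The work goes in short steps, Python scripts to look and compute and a tool call to move; the robot and the scene stay as the last step left them, time stands still between calls to the robot, and variables do not carry over. Pictures are saved under pics/ and viewed, at most 10 in all, crops included, and the job is handed in when it is done.

Besides the shell and the picture viewer there is one more tool, called after ">>>" by a JSON object that holds its "name" and its "arguments". move_arm: Moves the arm, as the interface text tells. Its arguments: {"type":"object","properties":{"motion":{"type":"array"},"gripper":{"type":"number"}},"required":["motion"]}

```bash
ls; mkdir -p pics
python3 - <<'E'
from workcell import bot
import cv2,numpy as np
o=bot.get_obs();print({k:np.round(o[k],3) for k in('clock','eef_pos','tool_rot','joint_pos','grip_width')})
for c in('top','side'):
    cv2.imwrite(f'pics/{c}0.png',bot.camera(c)); m=bot.camera_model(c)
    print(c,np.round(m['K'],1).tolist(),np.round(m['dist'],3),np.round(m['world_from_camera'],3).tolist())
    for n in('bed','mat','scale','knob_grip','zero_mark','paint_jar','gold_bottle','white_bottle','carton'):
        r=bot.cut_out(c,n)
        print(n,[(round(float(d['score']),2),np.round(d['centre']).tolist(),int(d['mask'].sum())) for d in r[:2]])
        if r: np.save(f'{c}_{n}.npy',r[0]['mask'])
E
```

```text
pics
{'clock': np.float64(0.0), 'eef_pos': array([ 0.168, -0.47 ,  0.249]), 'tool_rot': array([ 0.985,  0.171, -0.   , -0.001]), 'joint_pos': array([-1.228,  0.241,  0.004,  1.335,  0.   ,  1.571]), 'grip_width': np.float64(0.085)}
top [[408.0, 0.0, 278.5], [0.0, 408.0, 207.3], [0.0, 0.0, 1.0]] [-0.002  0.     0.     0.     0.   ] [[0.007, -0.983, 0.185, 0.33], [-1.0, -0.009, -0.013, -0.005], [0.014, -0.184, -0.983, 1.192], [0.0, 0.0, 0.0, 1.0]]
bed [(0.8, [159.0, 353.0], 2537)]
mat [(0.61, [199.0, 180.0], 4332)]
scale []
knob_grip [(0.78, [208.0, 357.0], 268)]
zero_mark [(0.9, [186.0, 341.0], 5863)]
paint_jar [(0.64, [172.0, 269.0], 340)]
gold_bottle [(0.55, [248.0, 271.0], 131)]
white_bottle [(0.87, [229.0, 90.0], 409), (0.25, [214.0, 460.0], 1564)]
carton [(0.9, [215.0, 458.0], 1652), (0.74, [249.0, 271.0], 157)]
side [[527.5, 0.0, 278.3], [0.0, 527.5, 211.7], [0.0, 0.0, 1.0]] [-0.163  0.     0.     0.     0.   ] [[-0.828, -0.372, 0.418, -0.141], [-0.56, 0.549, -0.621, 1.02], [0.002, -0.749, -0.663, 1.255], [0.0, 0.0, 0.0, 1.0]]
bed [(0.85, [159.0, 289.0], 1385), (0.62, [294.0, 218.0], 3305)]
mat [(0.81, [296.0, 223.0], 3292), (0.39, [186.0, 313.0], 376)]
scale [(0.65, [194.0, 290.0], 4283)]
knob_grip [(0.87, [187.0, 317.0], 327)]
zero_mark [(0.84, [194.0, 290.0], 4138)]
paint_jar [(0.82, [232.0, 249.0], 345), (0.68, [193.0, 288.0], 4264)]
gold_bottle [(0.7, [255.0, 310.0], 280), (0.57, [159.0, 291.0], 1370)]
white_bottle [(0.57, [353.0, 194.0], 261), (0.43, [229.0, 249.0], 360)]
carton [(0.69, [155.0, 360.0], 912), (0.26, [186.0, 315.0], 316)]
```

Run:
```python
import cv2
for c,(y0,y1,x0,x1) in {'top':(90,300,60,480),'side':(90,390,120,420)}.items():
    i=cv2.imread(f'pics/{c}0.png')[y0:y1,x0:x1]
    s=min(800/i.shape[1],600/i.shape[0])
    cv2.imwrite(f'pics/{c}0c.png',cv2.resize(i,None,fx=s,fy=s,interpolation=cv2.INTER_CUBIC))
```

```text
(no output)
```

View pics/top0c.png

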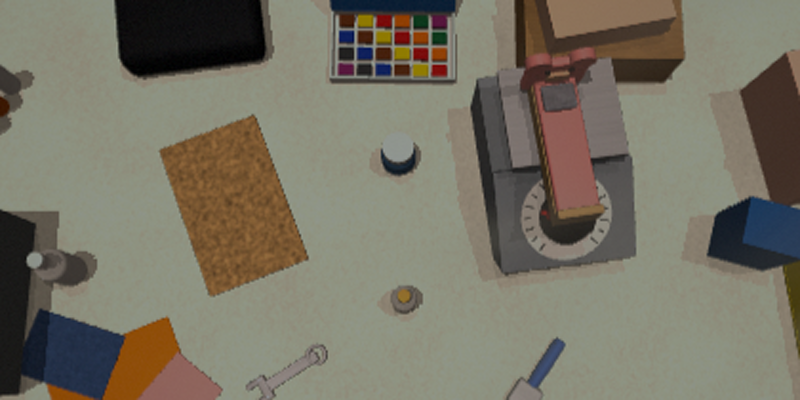

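View pics/side0c.png

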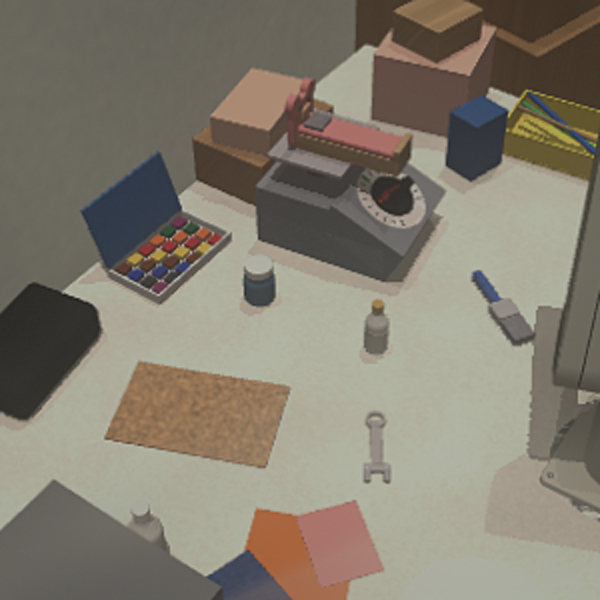

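The top crop shows the mat at crop corners (160,150), (256,115), (308,259) and (211,296). The bed runs from headboard (560,65) to footboard (580,215), over the dial at (567,218). The jar is at (398,155), the gold bottle at (404,299), the white bottle at (50,262) and the carton at (755,232). Next I fit poses by silhouette.

```bash
cat > h.py <<'E'
import numpy as np,cv2
from scipy.optimize import minimize
from workcell import bot
M={c:bot.camera_model(c) for c in('top','side')}
def proj(c,P):
    T=np.linalg.inv(np.array(M[c]['world_from_camera']));r=cv2.Rodrigues(T[:3,:3])[0]
    return cv2.projectPoints(np.float64(P).reshape(-1,1,3),r,T[:3,3],np.array(M[c]['K']),np.array(M[c]['dist']))[0][:,0]
def plane(c,uv,z):
    m=M[c];W=np.array(m['world_from_camera'])
    n=cv2.undistortPoints(np.float64(uv).reshape(-1,1,2),np.array(m['K']),np.array(m['dist']))[:,0]
    d=np.c_[n,np.ones(len(n))]@W[:3,:3].T
    return W[:3,3]+d*((z-W[2,3])/d[:,2])[:,None]
def box(x0,x1,y0,y1,z0,z1): return np.array([[x,y,z] for x in(x0,x1) for y in(y0,y1) for z in(z0,z1)])/1000
BED=[box(-100,100,-30,30,0,30),box(-95,90,-28,28,30,42),box(-100,-90,-30,30,0,50),box(86,100,-45,45,0,80),box(86,100,-42,-18,80,104),box(86,100,18,42,80,104)]
MAT=[box(-125,125,-80,80,0,4)]
def prism(): 
    a=box(-150,-14,-100,100,0,75); a[(a[:,0]>-.1)&(a[:,2]>.05),2]=.138
    return a
SCALE=[prism(),box(-14,130,-100,100,0,138),box(-25,115,-80,80,178,185)]
def place(h,p,z): 
    c,s=np.cos(p[2]),np.sin(p[2]); return h@np.array([[c,s,0],[-s,c,0],[0,0,1]])+[p[0],p[1],z]
def sil(c,hulls,p,z,S=3):
    im=np.zeros((420*S,560*S),np.uint8)
    for h in hulls: cv2.fillConvexPoly(im,cv2.convexHull(np.round((proj(c,place(h,p,z))+.5)*S).astype(np.int32)),1)
    return cv2.resize(im.astype(np.float32),(560,420),interpolation=cv2.INTER_AREA)
def fit(hulls,masks,p0,z,ign={}):
    def cost(p):
        t=0
        for c,m in masks.items():
            s=sil(c,hulls,p,z); w=1-ign.get(c,np.zeros_like(m)).astype(float)
            t+=1-(np.minimum(s,m)*w).sum()/(np.maximum(s,m)*w).sum()
        return t/len(masks)
    p0=np.array(p0);r=minimize(cost,p0,method='Nelder-Mead',options=dict(initial_simplex=np.vstack([p0,p0+[.03,0,0],p0+[0,.03,0],p0+[0,0,.15]]),xatol=2e-4,fatol=1e-4))
    return r.x,1-r.fun
E
python3 - <<'E'
from h import *
L=lambda c,n:np.load(f'{c}_{n}.npy')
cr=lambda *q:np.array(q)/(800/420)+[60,90]
mc=plane('top',cr((160,150),(256,115),(308,259),(211,296)),.004);print('mat corners',mc.round(3).tolist(),mc.mean(0).round(3))
e=mc[1]-mc[2];y=np.arctan2(e[1],e[0])
for cs in(['top'],['side'],['top','side']): print('mat',cs,fit(MAT,{c:L(c,'mat') for c in cs},[*mc.mean(0)[:2],y],0))
b=plane('top',cr((560,65),(580,215)),.235);v=b[0]-b[1]
for cs in(['top'],['side'],['top','side']): print('bed',cs,fit(BED,{c:L(c,'bed') for c in cs},[*b.mean(0)[:2],np.arctan2(v[1],v[0])],.185))
k=plane('top',cr((567,218)),.105)[0];print('knob dial ctr',k)
m={'top':L('top','zero_mark'),'side':L('side','scale')};ig={c:L(c,'bed') for c in m}
for cs in(['top'],['side'],['top','side']): print('scale',cs,fit(SCALE,{c:m[c] for c in cs},[k[0]+.085,k[1],.12],0,ig))
for n,h in dict(paint_jar=.075,gold_bottle=.1,white_bottle=.125,carton=.13).items():
    for c in M:
        r,q=np.nonzero(L(c,n)); print(n,c,plane(c,[[q.mean(),r.mean()]],h*.55).round(3)[0,:2])
E
```

```text
mat corners [[0.668, 0.384, 0.004], [0.727, 0.235, 0.004], [0.496, 0.145, 0.004], [0.438, 0.291, 0.004]] [0.582 0.264 0.004]
mat ['top'] (array([0.58488436, 0.26710365, 0.39278803]), np.float64(0.9605113773597262))
mat ['side'] (array([0.58264979, 0.26647052, 0.39311484]), np.float64(0.9553041840749054))
mat ['top', 'side'] (array([0.5818257 , 0.26661148, 0.38620775]), np.float64(0.9564062753874651))
bed ['top'] (array([ 0.62362521, -0.2097483 ,  0.15567515]), np.float64(0.9317272387248907))
bed ['side'] (array([ 0.62129081, -0.21109915,  0.16408086]), np.float64(0.9052916629266492))
bed ['top', 'side'] (array([ 0.62164291, -0.2099715 ,  0.15906371]), np.float64(0.9149094974632118))
knob dial ctr [ 0.54465517 -0.23520265  0.105     ]
scale ['top'] (array([ 0.63608211, -0.21903555,  0.15038974]), np.float64(0.9525333232573304))
scale ['side'] (array([ 0.63726607, -0.22096784,  0.22828122]), np.float64(0.8990157104907147))
scale ['top', 'side'] (array([ 0.63636241, -0.21911689,  0.16372433]), np.float64(0.9238745723927113))
paint_jar top [0.656 0.009]
paint_jar side [0.655 0.013]
gold_bottle top [ 0.431 -0.003]
gold_bottle side [0.424 0.01 ]
white_bottle top [0.474 0.5  ]
white_bottle side [0.481 0.498]
carton top [ 0.53  -0.527]
carton side [ 0.526 -0.517]
```

```bash
cat >> h.py <<'E'
from scipy.spatial.transform import Rotation as R
def go(x,y,z,ang):
    "shift in tool axes (cm) and yaw (deg) to a tool-down pose with tool x at heading ang"
    o=bot.get_obs();r=R.from_quat(o['tool_rot']);d=r.inv().apply(np.array([x,y,z])-o['eef_pos'])*100
    X=r.apply([1,0,0]);yaw=-np.degrees(ang-np.arctan2(X[1],X[0]))
    print('clock',o['clock'],'shift',d.round(2),'yaw',round(yaw,1))
E
python3 -c "
from h import *
go(.630,-.209,.30,.159)"
```

```text
clock 1.0 shift [52.31 -9.14 -5.  ] yaw 10.5
```

>>> {"name": "move_arm", "arguments": {"motion": [{"z": -5,"x": 3,"yaw": 10.5},{"x": 52.3,"y": -9.1,"z": -5,"yaw": 10.5},{"x": 52.3,"y": -9.1,"z": -5,"yaw": 10.5},{"x": 52.3,"y": -9.1,"z": -5,"yaw": 10.5},{"x": 52.3,"y": -9.1,"z": -5,"yaw": 10.5},{"x": 52.3,"y": -9.1,"z": -5,"yaw": 10.5},{"x": 52.3,"y": -9.1,"z": -5,"yaw": 10.5},{"x": 52.3,"y": -9.1,"z": -5,"yaw": 10.5},{"x": 52.3,"y": -9.1,"z": -5,"yaw": 10.5},{"x": 52.3,"y": -9.1,"z": -5,"yaw": 10.5},{"x": 52.3,"y": -9.1,"z": -5,"yaw": 10.5},{"x": 52.3,"y": -9.1,"z": -5,"yaw": 10.5}], "gripper": 1}}

```text
invalid input at $.motion[0]: expected keys x, y, z, yaw
```

Run:
```python
from h import *
go(.630,-.209,.211,.159)
print(bot.get_obs()['eef_pos'])
i=[bot.camera('top')[80:240,270:430],bot.camera('side')[60:220,220:380]]
cv2.imwrite('pics/a1.png',cv2.resize(np.hstack(i),(800,400),interpolation=cv2.INTER_CUBIC))
```

```text
clock 1.0 shift [52.31 -9.14  3.9 ] yaw 10.5
[ 0.16805715 -0.47092279  0.25004327]
```

View pics/a1.png

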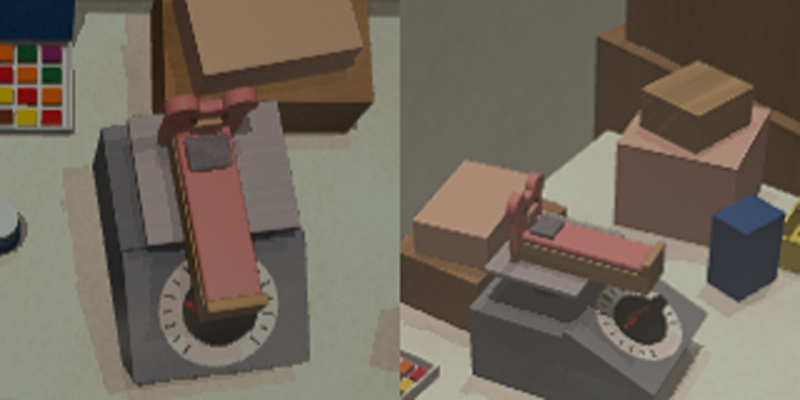

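The move was refused because every row needs all four keys, so the arm hasn't moved. The picture shows the bed untouched, with its top view running from (210,105) to (235,305) in the crop.

>>> {"name": "move_arm", "arguments": {"motion": [{"x": 3,"y": 0,"z": -5,"yaw": 10.5},{"x": 52.3,"y": -9.1,"z": -5,"yaw": 10.5},{"x": 52.3,"y": -9.1,"z": -5,"yaw": 10.5},{"x": 52.3,"y": -9.1,"z": -5,"yaw": 10.5},{"x": 52.3,"y": -9.1,"z": -5,"yaw": 10.5},{"x": 52.3,"y": -9.1,"z": -5,"yaw": 10.5},{"x": 52.3,"y": -9.1,"z": -5,"yaw": 10.5},{"x": 52.3,"y": -9.1,"z": -5,"yaw": 10.5},{"x": 52.3,"y": -9.1,"z": -5,"yaw": 10.5},{"x": 52.3,"y": -9.1,"z": -5,"yaw": 10.5},{"x": 52.3,"y": -9.1,"z": -5,"yaw": 10.5},{"x": 52.3,"y": -9.1,"z": -5,"yaw": 10.5}], "gripper": 1}}

```text
clock: 2.6
eef_pos: [0.629, -0.2105, 0.3008]
tool_rot: [0.997, 0.079, 0.0, 0.0]
ft_force: [0.2, -0.2, -0.0]
grip_width: 0.0852
grasp_force: 0.0
```

Run:
```python
from h import *
go(.630,-.209,.211,.159)
print(bot.get_obs()['eef_pos'])
i=[bot.camera('top')[80:240,270:430],bot.camera('side')[60:220,220:380]]
cv2.imwrite('pics/a2.png',cv2.resize(np.hstack(i),(800,400),interpolation=cv2.INTER_CUBIC))
```

```text
clock 2.6 shift [ 0.11 -0.13  8.98] yaw -0.1
[ 0.62903008 -0.21046869  0.30083428]
```

View pics/a2.png

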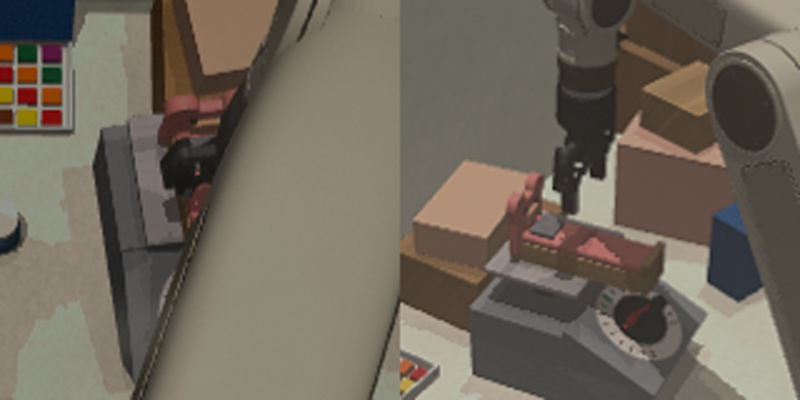

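The gripper straddles the bed with a finger visible on each side at crop (570,180) and (605,160), which matches the plan. I'll descend and close.

>>> {"name": "move_arm", "arguments": {"motion": [{"x": 0.1,"y": -0.1,"z": 3,"yaw": 0},{"x": 0.1,"y": -0.1,"z": 5,"yaw": 0},{"x": 0.1,"y": -0.1,"z": 7,"yaw": 0},{"x": 0.1,"y": -0.1,"z": 8.2,"yaw": 0},{"x": 0.1,"y": -0.1,"z": 8.9,"yaw": 0},{"x": 0.1,"y": -0.1,"z": 8.9,"yaw": 0},{"x": 0.1,"y": -0.1,"z": 8.9,"yaw": 0}]}}

```text
clock: 3.58
eef_pos: [0.6313, -0.2084, 0.212]
tool_rot: [0.997, 0.08, 0.001, 0.0]
ft_force: [0.9, -0.0, -0.3]
grip_width: 0.0854
grasp_force: 0.0
```

>>> {"name": "move_arm", "arguments": {"motion": [{"x": 0,"y": 0,"z": 0,"yaw": 0},{"x": 0,"y": 0,"z": 0,"yaw": 0},{"x": 0,"y": 0,"z": 0,"yaw": 0},{"x": 0,"y": 0,"z": 0,"yaw": 0},{"x": 0,"y": 0,"z": 0,"yaw": 0},{"x": 0,"y": 0,"z": 0,"yaw": 0},{"x": 0,"y": 0,"z": 0,"yaw": 0},{"x": 0,"y": 0,"z": 0,"yaw": 0}], "gripper": -1}}

```text
clock: 4.58
eef_pos: [0.6314, -0.2084, 0.212]
tool_rot: [0.997, 0.08, 0.001, 0.0]
ft_force: [0.7, -0.5, 5.7]
grip_width: 0.0587
grasp_force: 68.1
```

>>> {"name": "move_arm", "arguments": {"motion": [{"x": 0,"y": 0,"z": -0.5,"yaw": 0},{"x": 0,"y": 0,"z": -1.5,"yaw": 0},{"x": 0,"y": 0,"z": -3,"yaw": 0},{"x": 0,"y": 0,"z": -5,"yaw": 0},{"x": 0,"y": 0,"z": -7,"yaw": 0},{"x": 0,"y": 0,"z": -7,"yaw": 0}]}}

```text
clock: 5.32
eef_pos: [0.6319, -0.2087, 0.2838]
tool_rot: [0.997, 0.08, 0.002, 0.001]
ft_force: [0.8, 0.6, -3.4]
grip_width: 0.0585
grasp_force: 67.5
```

Run:
```python
from h import *
go(.589,.2695,.28,.386)
o=bot.get_obs();print(o['eef_pos'],o['ft_force'],o['grip_width'])
i=[bot.camera('top')[80:240,270:430],bot.camera('side')[60:220,220:380]]
cv2.imwrite('pics/a3.png',cv2.resize(np.hstack(i),(800,400),interpolation=cv2.INTER_CUBIC))
```

```text
clock 5.325 shift [  3.35 -47.89   0.29] yaw -13.0
[ 0.63193485 -0.20865399  0.28383104] [ 0.80570985  0.59373301 -3.4429359 ] 0.05853399650436146
```

View pics/a3.png

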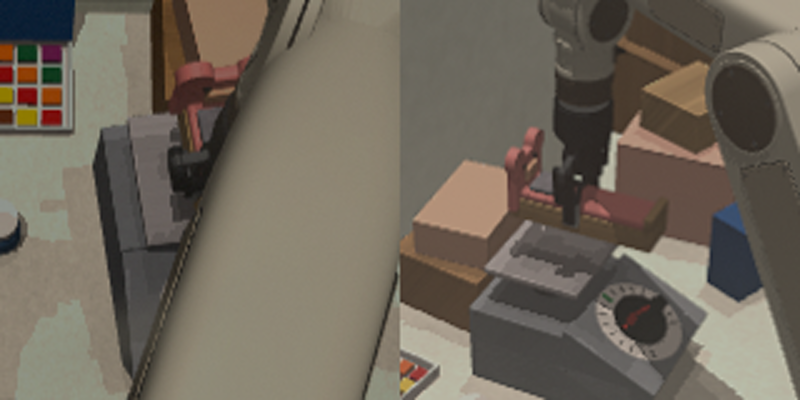

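The bed is lifted and hangs level, gripped at crop (570,185). I'll carry it to the mat.

>>> {"name": "move_arm", "arguments": {"motion": [{"x": 0.1,"y": -1,"z": 0,"yaw": 0},{"x": 0.3,"y": -3.5,"z": 0,"yaw": -1},{"x": 0.5,"y": -7.5,"z": 0,"yaw": -2},{"x": 0.8,"y": -12,"z": 0,"yaw": -3},{"x": 1.1,"y": -16.5,"z": 0,"yaw": -4},{"x": 1.4,"y": -21,"z": 0,"yaw": -5},{"x": 1.7,"y": -25.5,"z": 0,"yaw": -6.5},{"x": 2,"y": -30,"z": 0.2,"yaw": -8},{"x": 2.3,"y": -34.5,"z": 0.2,"yaw": -9.5},{"x": 2.6,"y": -39,"z": 0.2,"yaw": -11},{"x": 3,"y": -43,"z": 0.3,"yaw": -12},{"x": 3.2,"y": -46,"z": 0.3,"yaw": -13},{"x": 3.4,"y": -47.5,"z": 0.3,"yaw": -13},{"x": 3.4,"y": -47.9,"z": 0.3,"yaw": -13},{"x": 3.4,"y": -47.9,"z": 0.3,"yaw": -13},{"x": 3.4,"y": -47.9,"z": 0.3,"yaw": -13}]}}

```text
clock: 7.42
eef_pos: [0.5935, 0.2575, 0.2781]
tool_rot: [0.979, 0.202, -0.001, -0.005]
ft_force: [-0.0, 1.2, -3.4]
grip_width: 0.0589
grasp_force: 67.3
```

Run:
```python
from h import *
go(.589,.2695,.031,.386)
i=bot.camera('side'); cv2.imwrite('pics/a4.png',cv2.resize(i[150:390,120:440],None,fx=2.4,fy=2.4,interpolation=cv2.INTER_CUBIC))
```

```text
clock 7.425 shift [ 0.06 -1.05 24.72] yaw 1.2
```

View pics/a4.png

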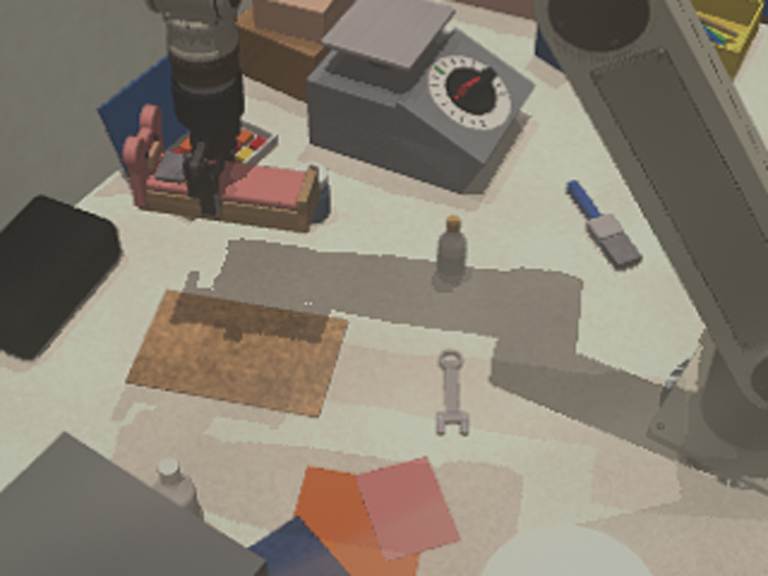

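The bed is above the mat and level, headboard at (145,155) and footboard at (310,195). I'll lower it to just above the mat, then check.

>>> {"name": "move_arm", "arguments": {"motion": [{"x": 0,"y": 0,"z": 1,"yaw": 0},{"x": 0,"y": 0,"z": 4,"yaw": 0},{"x": 0,"y": 0,"z": 8,"yaw": 0},{"x": 0,"y": 0,"z": 12,"yaw": 0},{"x": 0,"y": 0,"z": 16,"yaw": 0},{"x": 0,"y": 0,"z": 19.5,"yaw": 0},{"x": 0,"y": 0,"z": 22,"yaw": 0},{"x": 0,"y": 0,"z": 23,"yaw": 0},{"x": 0,"y": 0,"z": 23,"yaw": 0},{"x": 0,"y": 0,"z": 23,"yaw": 0}]}}

```text
clock: 8.72
eef_pos: [0.5936, 0.2606, 0.0495]
tool_rot: [0.979, 0.203, 0.0, -0.005]
ft_force: [0.0, -1.0, -2.8]
grip_width: 0.0588
grasp_force: 67.2
```

Run:
```python
from h import *
go(.589,.2695,.031,.386);print(bot.get_obs()['eef_pos'])
```

```text
clock 8.725 shift [-0.07 -0.98  1.86] yaw 1.3
[0.59361871 0.26060242 0.04950095]
```

>>> {"name": "move_arm", "arguments": {"motion": [{"x": 0,"y": -0.5,"z": 0.5,"yaw": 1},{"x": 0,"y": -0.9,"z": 1,"yaw": 1},{"x": 0,"y": -0.9,"z": 1.4,"yaw": 1},{"x": 0,"y": -0.9,"z": 1.6,"yaw": 1},{"x": 0,"y": -0.9,"z": 1.8,"yaw": 1},{"x": 0,"y": -0.9,"z": 1.8,"yaw": 1},{"x": 0,"y": -0.9,"z": 1.8,"yaw": 1},{"x": 0,"y": -0.9,"z": 1.8,"yaw": 1}]}}

```text
clock: 9.72
eef_pos: [0.5921, 0.2607, 0.0315]
tool_rot: [0.979, 0.202, -0.002, -0.008]
ft_force: [-3.7, -1.2, 6.1]
grip_width: 0.0586
grasp_force: 68.3
```

>>> {"name": "move_arm", "arguments": {"motion": [{"x": 0,"y": 0,"z": 0,"yaw": 0},{"x": 0,"y": 0,"z": 0,"yaw": 0},{"x": 0,"y": 0,"z": 0,"yaw": 0},{"x": 0,"y": 0,"z": 0,"yaw": 0},{"x": 0,"y": 0,"z": 0,"yaw": 0},{"x": 0,"y": 0,"z": 0,"yaw": 0}], "gripper": 1}}

```text
clock: 10.48
eef_pos: [0.5923, 0.2608, 0.03]
tool_rot: [0.979, 0.202, -0.002, -0.008]
ft_force: [-0.1, 0.1, -0.4]
grip_width: 0.0853
grasp_force: 0.0
```

Run:
```python
from h import *
o=bot.get_obs();print(o['eef_pos'],o['grip_width'],o['grasp_force'],o['ft_force'])
i=bot.camera('side');r=bot.cut_out('side','bed');print(r[0]['score'],fit(BED,{'side':r[0]['mask']},[.585,.258,.39],.004))
cv2.imwrite('pics/a5.png',cv2.resize(np.hstack([i[230:390,130:300],i[60:220,240:410]]),(800,376),interpolation=cv2.INTER_CUBIC))
```

```text
[0.59229261 0.26076611 0.03003291] 0.08534846057071425 0.0 [-0.11242186  0.11265488 -0.40308683]
0.73 (array([0.58062369, 0.26013506, 0.38320717]), np.float64(0.7637321288923437))
```

View pics/a5.png

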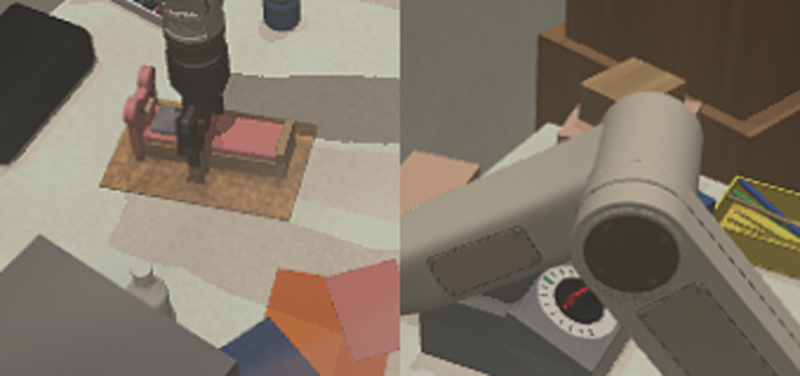

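The bed stands on the mat (headboard (140,110), footboard (285,145)) and is released. I'll rise straight up and look at the dial.

>>> {"name": "move_arm", "arguments": {"motion": [{"x": 0,"y": 0,"z": -1,"yaw": 0},{"x": 0,"y": 0,"z": -3,"yaw": 0},{"x": 0,"y": 0,"z": -6,"yaw": 0},{"x": 0,"y": 0,"z": -10,"yaw": 0},{"x": 0,"y": 0,"z": -15,"yaw": 0},{"x": 0,"y": 0,"z": -20,"yaw": 0},{"x": 0,"y": 0,"z": -24,"yaw": 0},{"x": 0,"y": 0,"z": -24,"yaw": 0}]}}

```text
clock: 11.58
eef_pos: [0.5958, 0.2577, 0.276]
tool_rot: [0.979, 0.202, 0.003, -0.009]
ft_force: [-0.4, 0.5, -0.9]
grip_width: 0.0856
grasp_force: 0.0
```

Run:
```python
from h import *
o=bot.get_obs();print(o['clock'],o['eef_pos'],o['joint_pos'])
a=bot.camera('side');b=bot.camera('top');np.save('s.npy',a);np.save('t.npy',b)
r=bot.cut_out('side','bed');print(r[0]['score'],fit(BED,{'side':r[0]['mask']},[.585,.258,.39],.004))
for c in M:
    for n in('scale','knob_grip','zero_mark'):
        r=bot.cut_out(c,n)
        if r: np.save(f'n{c}_{n}.npy',r[0]['mask']);print(c,n,r[0]['score'],r[0]['centre'],r[0]['mask'].sum())
cv2.imwrite('pics/a6.png',np.hstack([cv2.resize(x,(400,400),interpolation=cv2.INTER_CUBIC) for x in(b[180:240,325:385],a[150:220,280:350])]))
```

```text
11.575 [0.59578398 0.25772677 0.27598516] [0.40080898 0.54062153 0.51629114 1.53674158 0.0170224  3.13488742]
0.58 (array([0.5810878 , 0.26042816, 0.41891508]), np.float64(0.8948374756665832))
top scale 0.76 [176.1, 349.6] 8196
top knob_grip 0.72 [202.1, 357.7] 665
top zero_mark 0.75 [177.4, 351.9] 8080
side scale 0.78 [189.2, 290.4] 5271
side knob_grip 0.64 [187.1, 315.3] 342
side zero_mark 0.65 [191.5, 290.5] 5340
```

View pics/a6.png

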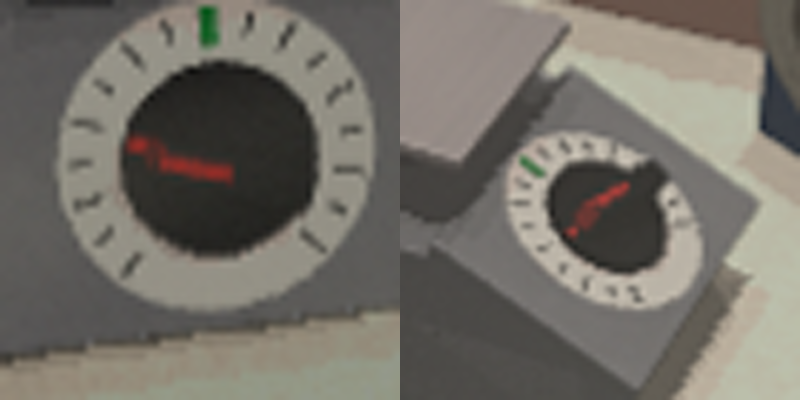

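The dial is now clear. In the top crop the green mark is at (208,27), the knob centre near (215,160), and the red pointer runs from (230,172) to its tip at (130,145), about 75° anticlockwise of the mark. I'll compute the scale pose and knob angle.

```bash
cat >> h.py <<'E'
def dialT(p):
    "dial frame: u uphill, v left, n normal; origin knob centre on dial"
    a=np.radians(25);Rz=R.from_euler('z',p[2]).as_matrix()
    D=Rz@np.array([[np.cos(a),0,-np.sin(a)],[0,1,0],[np.sin(a),0,np.cos(a)]])
    return D,Rz@[-.085,0,.105]+[p[0],p[1],0]
def ondial(c,uv,p,n):
    D,o=dialT(p);W=np.array(M[c]['world_from_camera'])
    q=cv2.undistortPoints(np.float64(uv).reshape(-1,1,2),np.array(M[c]['K']),np.array(M[c]['dist']))[:,0]
    d=np.c_[q,np.ones(len(q))]@W[:3,:3].T@D; s=(W[:3,3]-o)@D
    return (s+d*((n-s[2])/d[:,2])[:,None])[:,:2]*1000
def colors(c,im,p):
    D,o=dialT(p);k=proj(c,[o])[0]
    b,g,r=[im[...,i].astype(int) for i in range(3)]
    yy,xx=np.mgrid[:420,:560];near=np.hypot(xx-k[0],yy-k[1])<32
    out=[]
    for m,n in((near&(g>r+25)&(g>b+15),0),(near&(r>g+50)&(r>b+50),.036)):
        y,x=np.nonzero(m);out.append(ondial(c,np.c_[x,y],p,n) if len(x) else None)
    return out
def knob(c,im,p):
    g,r=colors(c,im,p)
    if g is not None: print(c,'green',g.mean(0).round(1),len(g))
    if r is not None:
        v=np.linalg.svd(r-r.mean(0))[2][0]; v=v*np.sign(v@(r.mean(0))); t=r[np.argmax(r@v)]
        print(c,'red n',len(r),'mean',r.mean(0).round(1),'line angle deg',np.degrees(np.arctan2(v[1],v[0])).round(1),'tip',t.round(1),np.degrees(np.arctan2(t[1],t[0])).round(1))
E
python3 - <<'E'
from h import *
L=lambda c,n:np.load(f'n{c}_{n}.npy')
m={c:L(c,'scale') for c in M}
for cs in(['top'],['side'],['top','side']):
    p,s=fit(SCALE,{c:m[c] for c in cs},[.636,-.219,.16],0);print(cs,p.round(4),s)
for q in([.636,-.219,.16],p):
    print(dialT(q)[1])
    knob('top',np.load('t.npy'),q);knob('side',np.load('s.npy'),q)
E
```

```text
['top'] [ 0.6348 -0.2195  0.1398] 0.963749426972922
['side'] [ 0.6343 -0.2209  0.1852] 0.9151555028210272
['top', 'side'] [ 0.633  -0.2201  0.1486] 0.9382069359304046
[ 0.55208568 -0.23254205  0.105     ]
top green [50.8 -2.6] 18
top red n 30 mean [ 5.1 21.5] line angle deg 64.4 tip [17.1 42. ] 67.8
side green [50.9 -1.5] 5
side red n 17 mean [ 3.9 25.3] line angle deg 77.9 tip [11.3 64.1] 80.0
[ 0.54888877 -0.2326603   0.105     ]
top green [54.  -2.1] 18
top red n 30 mean [ 8.1 21.3] line angle deg 65.0 tip [19.9 41.9] 64.6
side green [53.8  0.1] 5
side red n 17 mean [ 6.5 26.1] line angle deg 78.5 tip [13.5 64.8] 78.2
```

```bash
cat >> h.py <<'E'
P=[.633,-.2201,.15]
def tcp(u,v,n): # mm in dial frame of the shut fingertip centre -> TCP
    D,o=dialT(P);return D@np.array([u,v,n])/1000+o+[0,0,.019]
def pusher(phi,gap=0,L=21,r=12):
    f=np.radians(phi);c=-L*np.array([np.cos(f),np.sin(f)])+np.array([np.sin(f),-np.cos(f)])*(9+r+gap)
    return tcp(*c,19)
E
python3 -c "
from h import *
s=pusher(72,9);print(s);go(s[0],s[1],.25,.15)"
```

```text
[ 0.56513767 -0.25993118  0.15053534]
clock 12.025 shift [-23.1   46.35   1.16] yaw 14.8
```

>>> {"name": "move_arm", "arguments": {"motion": [{"x": 0,"y": 4,"z": 0,"yaw": 4},{"x": -2,"y": 10,"z": 0,"yaw": 8},{"x": -5,"y": 15,"z": 0,"yaw": 14.8},{"x": -8,"y": 20,"z": 0,"yaw": 14.8},{"x": -11,"y": 25,"z": 0,"yaw": 14.8},{"x": -14,"y": 30,"z": 0,"yaw": 14.8},{"x": -17,"y": 35,"z": 0,"yaw": 14.8},{"x": -20,"y": 40,"z": 0,"yaw": 14.8},{"x": -22,"y": 44,"z": 1,"yaw": 14.8},{"x": -23.1,"y": 46.3,"z": 1.2,"yaw": 14.8},{"x": -23.1,"y": 46.3,"z": 1.2,"yaw": 14.8},{"x": -23.1,"y": 46.3,"z": 1.2,"yaw": 14.8},{"x": -23.1,"y": 46.3,"z": 1.2,"yaw": 14.8},{"x": -23.1,"y": 46.3,"z": 1.2,"yaw": 14.8}], "gripper": -1}}

```text
clock: 13.78
eef_pos: [0.5657, -0.2583, 0.2506]
tool_rot: [0.997, 0.075, -0.003, -0.008]
ft_force: [-0.2, 0.4, 0.7]
grip_width: 0.0
grasp_force: 0.0
```

Run:
```python
from h import *
o=bot.get_obs();print(o['eef_pos'],o['tool_rot'],o['grip_width'])
for f,g in((72,9),(72,0),(60,0),(48,0),(36,0),(26,0),(18,0)): go(*pusher(f,g),.15)
knob('side',bot.camera('side'),P)
```

```text
[ 0.56569713 -0.25828535  0.25062019] [ 0.99711789  0.07540446 -0.0027441  -0.00790905] 6.450701345766371e-06
clock 13.775 shift [-0.04  0.32 10.  ] yaw 0.1
clock 13.775 shift [-0.81  0.04 10.37] yaw 0.1
clock 13.775 shift [-1.34  0.27 10.62] yaw 0.1
clock 13.775 shift [-1.89  0.37 10.88] yaw 0.1
clock 13.775 shift [-2.45  0.34 11.14] yaw 0.1
clock 13.775 shift [-2.91  0.22 11.36] yaw 0.1
clock 13.775 shift [-3.25  0.06 11.52] yaw 0.1
side green [53.7  0.2] 5
side red n 11 mean [ 6.9 27.3] line angle deg 79.6 tip [13.5 64.9] 78.2
```

>>> {"name": "move_arm", "arguments": {"motion": [{"x": 0,"y": 0.3,"z": 4,"yaw": 0},{"x": 0,"y": 0.3,"z": 7,"yaw": 0},{"x": 0,"y": 0.3,"z": 8.5,"yaw": 0},{"x": 0,"y": 0.3,"z": 9.5,"yaw": 0},{"x": 0,"y": 0.3,"z": 10,"yaw": 0},{"x": 0,"y": 0.3,"z": 10,"yaw": 0}]}}

```text
clock: 14.58
eef_pos: [0.5654, -0.2609, 0.1508]
tool_rot: [0.997, 0.075, -0.003, -0.008]
ft_force: [1.0, 0.4, 0.4]
grip_width: 0.0002
grasp_force: 0.0
```

>>> {"name": "move_arm", "arguments": {"motion": [{"x": -0.4,"y": -0.2,"z": 0.2,"yaw": 0},{"x": -0.8,"y": -0.3,"z": 0.4,"yaw": 0},{"x": -1.1,"y": -0.1,"z": 0.5,"yaw": 0},{"x": -1.3,"y": 0,"z": 0.6,"yaw": 0},{"x": -1.6,"y": 0.1,"z": 0.7,"yaw": 0},{"x": -1.9,"y": 0.1,"z": 0.9,"yaw": 0},{"x": -1.9,"y": 0.1,"z": 0.9,"yaw": 0}]}}

```text
clock: 15.45
eef_pos: [0.5461, -0.2647, 0.1414]
tool_rot: [0.997, 0.074, -0.003, -0.008]
ft_force: [1.4, -0.8, 1.4]
grip_width: 0.0001
grasp_force: 0.9
```

Run:
```python
from h import *
for f in (48,36,26,18): go(*pusher(f),.15)
knob('side',bot.camera('side'),P);knob('top',bot.camera('top'),P)
```

```text
clock 15.45 shift [ 0.09 -0.15 -0.05] yaw -0.1
clock 15.45 shift [-0.47 -0.18  0.22] yaw -0.1
clock 15.45 shift [-0.92 -0.3   0.43] yaw -0.1
clock 15.45 shift [-1.27 -0.46  0.6 ] yaw -0.1
side green [53.7  0.2] 5
side red n 11 mean [18.3 36.8] line angle deg 81.3 tip [20.1 59.8] 71.4
top green [53.9 -2.1] 18
top red n 15 mean [20.8 26.7] line angle deg 47.5 tip [29.9 35.9] 50.2
```

>>> {"name": "move_arm", "arguments": {"motion": [{"x": -0.25,"y": -0.2,"z": 0.1,"yaw": 0},{"x": -0.5,"y": -0.2,"z": 0.25,"yaw": 0},{"x": -0.7,"y": -0.25,"z": 0.35,"yaw": 0},{"x": -0.9,"y": -0.3,"z": 0.45,"yaw": 0},{"x": -1.1,"y": -0.4,"z": 0.5,"yaw": 0},{"x": -1.3,"y": -0.45,"z": 0.6,"yaw": 0},{"x": -1.3,"y": -0.45,"z": 0.6,"yaw": 0}]}}

```text
clock: 16.42
eef_pos: [0.532, -0.2616, 0.135]
tool_rot: [0.997, 0.075, -0.004, -0.008]
ft_force: [1.8, -1.7, 0.6]
grip_width: 0.0
grasp_force: 1.1
```

Run:
```python
from h import *
knob('side',bot.camera('side'),P);knob('top',bot.camera('top'),P)
D,o=dialT(P);q=D@[0,0,.036]+o;q=q+D@[.0,0,0]; print('pinch xy: horizontal -10 =>')
c=o+np.array([np.cos(.15),np.sin(.15),0])*-.010;print(c)
go(c[0],c[1],.23,.15);go(c[0],c[1],.140,.15)
```

```text
side green [53.7  0.2] 5
side red n 10 mean [24.7 15.2] line angle deg 64.1 tip [34.3 38.6] 48.3
top green [53.9 -2.1] 18
top red n 25 mean [33.7  9.1] line angle deg 25.0 tip [45.6 13.3] 16.3
pinch xy: horizontal -10 =>
[ 0.53906675 -0.23429662  0.105     ]
clock 16.525 shift [ 1.04 -2.76 -9.46] yaw -0.0
clock 16.525 shift [ 1.09 -2.61 -0.46] yaw -0.0
```

>>> {"name": "move_arm", "arguments": {"motion": [{"x": 0,"y": 0.5,"z": 0,"yaw": 0},{"x": 0,"y": 0.5,"z": -3,"yaw": 0},{"x": 0,"y": 0.5,"z": -7,"yaw": 0},{"x": 0,"y": 0,"z": -9.5,"yaw": 0},{"x": 1,"y": -2.7,"z": -9.5,"yaw": 0},{"x": 1,"y": -2.7,"z": -9.5,"yaw": 0}]}}

```text
clock: 17.27
eef_pos: [0.5391, -0.2336, 0.2307]
tool_rot: [0.997, 0.076, -0.004, -0.009]
ft_force: [-0.2, -0.8, -0.0]
grip_width: 0.0
grasp_force: 0.0
```

>>> {"name": "move_arm", "arguments": {"motion": [{"x": 0,"y": 0,"z": 0,"yaw": 0},{"x": 0,"y": 0,"z": 0,"yaw": 0},{"x": 0,"y": 0,"z": 0,"yaw": 0},{"x": 0,"y": 0,"z": 0,"yaw": 0},{"x": 0,"y": 0,"z": 0,"yaw": 0}], "gripper": 1}}

```text
clock: 17.9
eef_pos: [0.5393, -0.2353, 0.2308]
tool_rot: [0.997, 0.074, -0.003, -0.008]
ft_force: [-0.5, -0.9, 0.1]
grip_width: 0.0852
grasp_force: 0.0
```

Run:
```python
from h import *
o=bot.get_obs();print(o['eef_pos'],o['grip_width'])
go(.539,-.2343,.142,.15)
knob('side',bot.camera('side'),P)
```

```text
[ 0.53930005 -0.23529955  0.23076356] 0.08522685539905955
clock 17.9 shift [0.03 0.04 8.88] yaw -0.1
side green [53.7  0.2] 5
side red n 3 mean [34.1 36.3] line angle deg -27.9 tip [36.3 34.6] 43.6
```

>>> {"name": "move_arm", "arguments": {"motion": [{"x": 0,"y": 0,"z": 4,"yaw": 0},{"x": 0,"y": 0,"z": 6.5,"yaw": 0},{"x": 0,"y": 0,"z": 8,"yaw": 0},{"x": 0,"y": 0,"z": 8.8,"yaw": 0},{"x": 0,"y": 0,"z": 8.8,"yaw": 0},{"x": 0,"y": 0,"z": 8.8,"yaw": 0}]}}

```text
clock: 18.7
eef_pos: [0.5395, -0.2341, 0.1439]
tool_rot: [0.997, 0.075, -0.002, -0.007]
ft_force: [0.1, -0.1, -0.3]
grip_width: 0.0855
grasp_force: 0.0
```

>>> {"name": "move_arm", "arguments": {"motion": [{"x": 0,"y": 0,"z": 0,"yaw": 0},{"x": 0,"y": 0,"z": 0,"yaw": 0},{"x": 0,"y": 0,"z": 0,"yaw": 0},{"x": 0,"y": 0,"z": 0,"yaw": 0},{"x": 0,"y": 0,"z": 0,"yaw": 0},{"x": 0,"y": 0,"z": 0,"yaw": 0},{"x": 0,"y": 0,"z": 0,"yaw": 0},{"x": 0,"y": 0,"z": 0,"yaw": 0}], "gripper": -1}}

```text
clock: 19.7
eef_pos: [0.5386, -0.2345, 0.1432]
tool_rot: [0.997, 0.074, -0.003, -0.007]
ft_force: [-1.7, -4.2, 3.4]
grip_width: 0.0163
grasp_force: 59.0
```

The opening reads 16 mm on the 18 mm bar, so the bar is square to the pads. I'll open, rise and move aside to check.

>>> {"name": "move_arm", "arguments": {"motion": [{"x": 0,"y": 0,"z": 0,"yaw": 0},{"x": 0,"y": 0,"z": 0,"yaw": 0},{"x": 0,"y": 0,"z": 0,"yaw": 0},{"x": 0,"y": 0,"z": 0,"yaw": 0},{"x": 0,"y": 0,"z": 0,"yaw": 0},{"x": 0,"y": 0,"z": -3,"yaw": 0},{"x": 0,"y": 0,"z": -7,"yaw": 0},{"x": 0,"y": 0,"z": -12,"yaw": 0},{"x": 0,"y": -5,"z": -13,"yaw": 0},{"x": -1,"y": -10,"z": -13,"yaw": 0},{"x": -2,"y": -15,"z": -13,"yaw": 0},{"x": -3,"y": -20,"z": -13,"yaw": 0},{"x": -4,"y": -25,"z": -13,"yaw": 0},{"x": -5,"y": -30,"z": -13,"yaw": 0},{"x": -5,"y": -30,"z": -13,"yaw": 0},{"x": -5,"y": -30,"z": -13,"yaw": 0}], "gripper": 1}}

```text
clock: 21.7
eef_pos: [0.4458, 0.0533, 0.2782]
tool_rot: [0.997, 0.075, -0.003, -0.008]
ft_force: [1.0, -0.5, -0.9]
grip_width: 0.0854
grasp_force: 0.0
```

Run:
```python
from h import *
a=bot.camera('side');b=bot.camera('top')
knob('side',a,P);knob('top',b,P)
c=np.hstack([cv2.resize(x,(400,400),interpolation=cv2.INTER_CUBIC) for x in(b[180:240,325:385],a[150:220,280:350])])
cv2.imwrite('pics/a7.png',c)
for k in M:
    r=bot.cut_out(k,'bed');print(k,r[0]['score'],fit(BED,{k:r[0]['mask']},[.583,.26,.4],.004))
```

```text
side red n 11 mean [15.1  1. ] line angle deg -2.0 tip [27.4  0.8] 1.7
top green [53.9 -2.1] 18
top red n 33 mean [25.6  1.8] line angle deg 11.6 tip [44.9  8.1] 10.2
top 0.69 (array([0.5845569 , 0.25967043, 0.3922428 ]), np.float64(0.8387078096212074))
side 0.86 (array([0.58176237, 0.26034024, 0.40054352]), np.float64(0.9138020679177983))
```

View pics/a7.png

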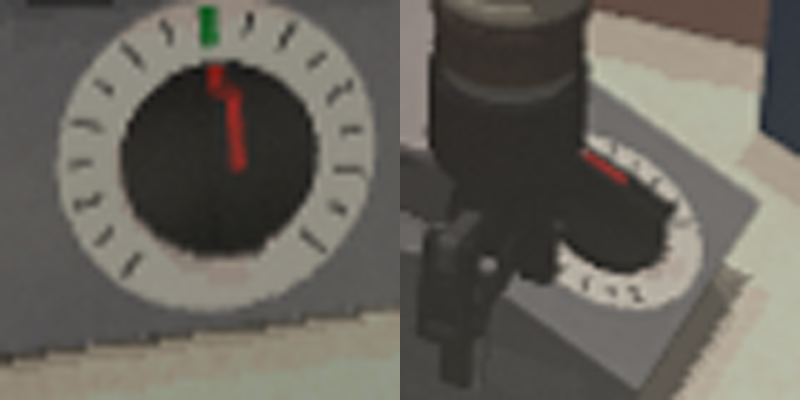

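The pointer is nearly at the green mark: the tip is at (215,75) and the mark at (208,27) in the top crop. I'll measure the residual against the dial and knob centres rather than the fitted pose.

Run:
```python
from h import *
im=bot.camera('top');D,o=dialT(P);k=proj('top',[o])[0]
b,g,r=[im[...,i].astype(int) for i in range(3)]
yy,xx=np.mgrid[:420,:560];near=np.hypot(xx-k[0],yy-k[1])<32
gr=near&(g>r+25)&(g>b+15);rd=near&(r>g+50)&(r>b+50)
def circ(m,n):
    cs=max(cv2.findContours(m.astype(np.uint8),cv2.RETR_EXTERNAL,cv2.CHAIN_APPROX_NONE)[0],key=cv2.contourArea)[:,0]
    q=ondial('top',cs,P,n); A=np.c_[2*q,np.ones(len(q))]; s=np.linalg.lstsq(A,(q**2).sum(1),rcond=None)[0]
    return s[:2],np.sqrt(s[2]+s[:2]@s[:2])
V=im.max(2); white=near&(V>115)|gr
wc=circ(cv2.morphologyEx(white.astype(np.uint8),cv2.MORPH_CLOSE,np.ones((3,3))),0)
dark=near&(V<75)|rd&near; dc=circ(cv2.morphologyEx(dark.astype(np.uint8),cv2.MORPH_OPEN,np.ones((5,5))),.010)
y,x=np.nonzero(gr);gp=ondial('top',np.c_[x,y],P,0).mean(0)
y,x=np.nonzero(rd);t=np.c_[x,y]
print('dial',wc,'disc',dc,'green',gp,'zero dir deg',np.degrees(np.arctan2(*(gp-wc[0])[::-1])))
for n in(10,36): print(n,ondial('top',t,P,n/1000).round(0).tolist())
top=t[t[:,1]>=np.sort(t[:,1])[12]];q=ondial('top',top,P,.0365);s=np.polyfit(q[:,0],q[:,1],1);print('bar line deg',np.degrees(np.arctan(s[0])),'v0',s[1])
for n,us in((.0,(55,)),(.0105,(33,36,39)),(.0365,(0,15,30))):
    print(n,us,((proj('top',[D@[u/1000,0,n]+o for u in us])-[325,180])*400/60).round(0).tolist())
```

```text
dial (array([-0.17552403, -0.66434014]), np.float64(64.57343603056094)) disc (array([-0.84070589,  1.45305926]), np.float64(37.623373701012746)) green [53.93961781 -2.06102338] zero dir deg -1.478445599093846
10 [[39.0, 2.0], [38.0, -1.0], [36.0, 2.0], [35.0, -1.0], [33.0, 2.0], [33.0, -1.0], [30.0, -0.0], [30.0, -3.0], [29.0, -6.0], [27.0, -3.0], [26.0, -6.0], [26.0, -8.0], [24.0, -5.0], [23.0, -8.0], [21.0, -5.0], [21.0, -8.0], [18.0, -5.0], [18.0, -8.0], [15.0, -5.0], [15.0, -7.0], [13.0, -5.0], [12.0, -7.0], [10.0, -4.0], [10.0, -7.0], [7.0, -7.0], [4.0, -7.0], [4.0, -9.0], [1.0, -6.0], [1.0, -9.0], [-2.0, -6.0], [-2.0, -9.0], [-4.0, -6.0]]
36 [[45.0, 8.0], [44.0, 5.0], [42.0, 8.0], [42.0, 6.0], [40.0, 8.0], [39.0, 6.0], [36.0, 6.0], [36.0, 3.0], [36.0, 1.0], [33.0, 4.0], [33.0, 1.0], [33.0, -2.0], [30.0, 1.0], [30.0, -1.0], [28.0, 1.0], [27.0, -1.0], [25.0, 2.0], [25.0, -1.0], [22.0, 2.0], [22.0, -1.0], [20.0, 2.0], [19.0, -1.0], [17.0, 2.0], [17.0, -0.0], [14.0, -0.0], [11.0, -0.0], [11.0, -3.0], [8.0, 0.0], [8.0, -3.0], [6.0, 0.0], [5.0, -2.0], [3.0, 1.0]]
bar line deg 2.6904494044181835 v0 -0.8442252930139279
0.0 (55,) [[201.0, 21.0]]
0.0105 (33, 36, 39) [[212.0, 80.0], [212.0, 72.0], [211.0, 65.0]]
0.0365 (0, 15, 30) [[236.0, 174.0], [233.0, 138.0], [230.0, 101.0]]
```

The residual is about +3° against a ±4.6° tolerance. There's plenty of time, so I'll re-pinch with the gripper turned 2.5° clockwise.

>>> {"name": "move_arm", "arguments": {"motion": [{"x": 1,"y": 5,"z": 0,"yaw": 1},{"x": 2,"y": 10,"z": 0,"yaw": 2},{"x": 3,"y": 15,"z": 0,"yaw": 2.5},{"x": 4,"y": 20,"z": 0,"yaw": 2.5},{"x": 5,"y": 25,"z": 0,"yaw": 2.5},{"x": 5,"y": 29,"z": 0,"yaw": 2.5},{"x": 5,"y": 30,"z": 0,"yaw": 2.5},{"x": 5,"y": 30,"z": 1,"yaw": 2.5},{"x": 5,"y": 30,"z": 4,"yaw": 2.5},{"x": 5,"y": 30,"z": 4,"yaw": 2.5}], "gripper": 1}}

```text
clock: 23.2
eef_pos: [0.5375, -0.2331, 0.2301]
tool_rot: [0.999, 0.054, -0.006, -0.01]
ft_force: [-0.5, -0.7, 0.7]
grip_width: 0.0853
grasp_force: 0.0
```

```bash
python3 -c "
from h import *
go(.539,-.2343,.142,.105)"
```

```text
clock 23.2 shift [0.23 0.31 8.8 ] yaw 0.1
```

>>> {"name": "move_arm", "arguments": {"motion": [{"x": 0.1,"y": 0.1,"z": 4,"yaw": 0},{"x": 0.1,"y": 0.1,"z": 6.5,"yaw": 0},{"x": 0.1,"y": 0.1,"z": 8,"yaw": 0},{"x": 0.1,"y": 0.1,"z": 8.8,"yaw": 0},{"x": 0.1,"y": 0.1,"z": 8.8,"yaw": 0},{"x": 0.1,"y": 0.1,"z": 8.8,"yaw": 0}]}}

```text
clock: 23.95
eef_pos: [0.5406, -0.2349, 0.146]
tool_rot: [0.999, 0.053, -0.002, -0.007]
ft_force: [-0.9, 0.4, 0.1]
grip_width: 0.0853
grasp_force: 0.0
```

>>> {"name": "move_arm", "arguments": {"motion": [{"x": 0,"y": 0,"z": 0,"yaw": 0},{"x": 0,"y": 0,"z": 0,"yaw": 0},{"x": 0,"y": 0,"z": 0,"yaw": 0},{"x": 0,"y": 0,"z": 0,"yaw": 0},{"x": 0,"y": 0,"z": 0,"yaw": 0},{"x": 0,"y": 0,"z": 0,"yaw": 0},{"x": 0,"y": 0,"z": 0,"yaw": 0},{"x": 0,"y": 0,"z": 0,"yaw": 0}], "gripper": -1}}

```text
clock: 24.95
eef_pos: [0.5398, -0.2347, 0.1451]
tool_rot: [0.999, 0.053, -0.003, -0.008]
ft_force: [-2.2, 0.6, 5.5]
grip_width: 0.0167
grasp_force: 59.0
```

>>> {"name": "move_arm", "arguments": {"motion": [{"x": 0,"y": 0,"z": 0,"yaw": 0},{"x": 0,"y": 0,"z": 0,"yaw": 0},{"x": 0,"y": 0,"z": 0,"yaw": 0},{"x": 0,"y": 0,"z": 0,"yaw": 0},{"x": 0,"y": 0,"z": 0,"yaw": 0},{"x": 0,"y": 0,"z": -3,"yaw": 0},{"x": 0,"y": 0,"z": -7,"yaw": 0},{"x": 0,"y": 0,"z": -12,"yaw": 0},{"x": 0,"y": -5,"z": -13,"yaw": 0},{"x": -1,"y": -10,"z": -13,"yaw": 0},{"x": -2,"y": -15,"z": -13,"yaw": 0},{"x": -3,"y": -20,"z": -13,"yaw": 0},{"x": -4,"y": -25,"z": -13,"yaw": 0},{"x": -8,"y": -30,"z": -13,"yaw": 0},{"x": -12,"y": -30,"z": -13,"yaw": 0},{"x": -14,"y": -30,"z": -13,"yaw": 0},{"x": -14,"y": -30,"z": -13,"yaw": 0},{"x": -14,"y": -30,"z": -13,"yaw": 0}], "gripper": 1}}

```text
clock: 27.2
eef_pos: [0.3711, 0.0448, 0.2807]
tool_rot: [0.999, 0.054, -0.002, -0.009]
ft_force: [-0.0, -0.3, 1.0]
grip_width: 0.0856
grasp_force: 0.0
```

Run:
```python
from h import *
a=bot.camera('side');b=bot.camera('top')
for c,i in(('top',b),('side',a)):
    knob(c,i,P); g,r=colors(c,i,P); print(r.round(0).tolist())
cv2.imwrite('pics/a8.png',np.hstack([cv2.resize(x,(400,400),interpolation=cv2.INTER_NEAREST) for x in(b[180:240,325:385],a[150:220,280:350])]))
```

```text
top green [53.9 -2.1] 18
top red n 34 mean [24.9 -0. ] line angle deg 7.8 tip [44.5  5.4] 7.0
[[44.0, 5.0], [44.0, 3.0], [42.0, 6.0], [41.0, 3.0], [39.0, 6.0], [39.0, 3.0], [36.0, 3.0], [36.0, 1.0], [35.0, -2.0], [33.0, 4.0], [33.0, 1.0], [33.0, -2.0], [32.0, -4.0], [30.0, 1.0], [30.0, -1.0], [28.0, 1.0], [27.0, -1.0], [25.0, -1.0], [24.0, -4.0], [22.0, -1.0], [22.0, -4.0], [19.0, -1.0], [19.0, -3.0], [17.0, -0.0], [16.0, -3.0], [14.0, -0.0], [13.0, -3.0], [11.0, -0.0], [11.0, -3.0], [8.0, 0.0], [8.0, -3.0], [6.0, 0.0], [5.0, -2.0], [3.0, 1.0]]
side green [53.7  0.2] 5
side red n 1 mean [35.5 27.6] line angle deg 0.0 tip [35.5 27.6] 37.9
[[35.0, 28.0]]
```

View pics/a8.png

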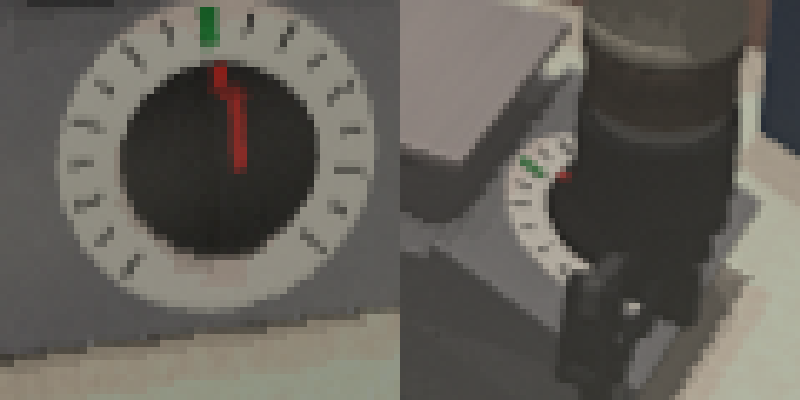

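The pointer is now within about 1° of the mark: the bar line and skirt tip read about -1°, the green mark -1.5 to -2° in the same frame. The bed fits at the mat centre within 8 mm, and the arm is clear, so I'm handing in.

```bash
python3 -c "
from workcell import bot
print(bot.job_done())"
```

```text
the job is handed in; nothing more can be done
None
```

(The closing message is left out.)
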